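# Half-bleed check on the bench fume filter

### The job

For the draught check on the bench fume filter, pull its upper filter drawer all the way out to its stop and leave it out; after that slide the sprung shutter on top of the filter half open, so that its edge lines up with the two little ridges on the rails, and finish while holding it there with the gripper against its spring. Leave the lower drawer shut and do not disturb the things standing about.

Things in the scene. Friction and masses are not known exactly. Their poses are not given: they have to be found in the camera images.
- unit: The bench fume filter: grey sheet-steel box 220 (x) x 320 (y) x 160 mm high, fixed on the bench, two grey drawer fronts one above the other on the side facing the robot. Origin: centre of its underside. x points away from the drawer fronts to the back, y to the left as the robot sees it, z up. The front face lies 110 mm from the origin along -x; the head on its top keeps 55 mm or more behind that face.
- drawer_handle (a point): Middle of the level steel bar handle of the UPPER drawer. Bar: 11 mm thick, 120 mm long along y, axis 35 mm off the drawer front, on two thin stems near its ends (29 mm free behind it), 32 mm below the box's top (128 mm above the bench); the lower drawer's like bar is 70 mm beneath it. Axes as the box: x into the box, z up. The drawer opens along -x.
- drawer (a joint): How far the upper drawer is pulled out, m: 0 shut, 0.080 at its stop. It slides stiffly (about 2 N of friction) and stays where it is left. It may stand ajar by up to 25 mm at the start.
- low_drawer (a joint): How far the lower drawer (same look, just beneath) is pulled out, m: 0 shut, 0.080 at its stop. It is shut at the start and must stay so.
- head: Air-bleed head on the box's top: a dark round flange, 156 mm diameter, 6 mm thick, with two grey rails (tops 22 mm above the origin) along y and the shutter between them. Swivelled by up to 0.35 rad either way from the box; fixed. Origin: centre of its underside. Two little black ridges on the rails (at y = -40 mm, tops 27 mm up) mark half-way.
- shutter_tab (a point): Centre of the shutter's black upright tab: 12 mm thick along y (the sliding direction), 30 mm wide along x, 40 mm high, about 201 mm above the bench. It stands in the middle of the shutter, a flat aluminium plate 56 (x) x 60 (y) mm, its upper face 20 mm below this point. Inner faces of the rails: 29 mm to either side. Opens along +y of this frame; z up.
- shutter (a joint): How far the shutter is slid open, m: 0 shut (covers the 60 mm opening), 0.030 half open (its trailing, -y, edge is level with the two little ridges on the rails), 0.060 fully open. A spring pulls it shut: 4.5 N when shut, 9 N at half, 13.5 N fully open (150 N/m); let go, it snaps shut.
- can: Bystander: drink-can-shaped tin, 66 mm diameter, 115 mm high, beside the filter box. Origin: centre of its underside.
- bottle: Bystander: green bottle with an orange cap, 60 mm diameter, 170 mm high, beside the filter box. Origin: centre of its underside.
- tape: Bystander: roll of tape lying flat, 100 mm outer diameter, 24 mm high, in front of and to the side of the filter box. Origin: centre of its underside.
- socket: Bystander: steel socket 28 mm diameter, 36 mm high, standing on the filter box's top near its left (+y) edge. Origin: centre of its underside.
- wrench: Bystander: steel wrench lying flat on the bench in front of the filter box, below the drawers' handles. Origin: centre of its underside.
- jar: Bystander: clear jar with a steel lid, 68 mm diameter, 90 mm high, on the right of the bench. Origin: centre of its underside.

How it is judged (in metres and radians):
On the way, in this order (a step that is already met when the one before it is completed fails the run):
1. the upper drawer is out at its stop (value of joint drawer above 0.074 m and value of joint shutter below 0.012 m), for 0.2 s.
2. the shutter is slid half open by the gripper (value of joint shutter between 0.024 and 0.036 m and contact force between shutter and the fingers above 3 N), for 0.2 s.
At the end, for the whole second after the job is handed in: The upper drawer is within 6 mm of its stop, the lower drawer shut (within 6 mm), and the shutter stands still at half travel (30 mm, plus or minus 6 mm) held there by the gripper's fingers (contact force over 3 N), with no bystander wedged against it, through the last second (all of step 2 and value of joint drawer above 0.074 m and value of joint low_drawer below 0.006 m and velocity of joint shutter between -0.01 and 0.01 m/s and contact force between shutter and can below 0.5 N and contact force between shutter and bottle below 0.5 N and contact force between shutter and tape below 0.5 N and contact force between shutter and socket below 0.5 N and contact force between shutter and wrench below 0.5 N and contact force between shutter and jar below 0.5 N); the arm keeps its last pose, push and grip.
It fails at once if the lower drawer is pulled open by more than 15 mm (value of joint low_drawer above 0.015 m).
It fails at once if a bystander is moved by more than 30 mm (distance of any of can, bottle, tape, socket, wrench, jar from where it was at the start of the episode above 0.03 m).
It also fails if it takes over 54 s, if anything falls off the work surface, if the arm or the gripper's body presses on something with over 40 N, if the wrist force passes 120 N, or if a joint passes its speed limit or range.

### The arm

A 6-joint arm with a two-finger parallel gripper is mounted at the origin on the work surface. World frame = base frame: x ahead of the robot, y to its left, z up, the work surface at z = 0. Lengths are in m, angles in degrees, forces in N, time in s.
With the tool pointing down it reaches from about 0.375 to 0.925 m from the base axis. Payload 5.7 kg.
Tool frame: the origin (TCP) lies on the centre line of the jaws, within the pads' length; the fingertips stand 19 mm ahead of it and the grasp point (between the pads) is the TCP; y points along the fingers, z is the direction in which the jaws open and shut, and the axes are right-handed (so a half turn about y gives the same grasp; the last joint's range is limited). The gripper opens to 88 mm and grips with 3 to 60 N. Pads are 20 mm wide; open, the fingers measure 115 mm over their backs; the gripper's body (75 mm by 178 mm) begins 61 mm behind the grasp point.
Start: joints at [-70.938, 20.558, 86.54, -0, 72.909, -6.595], TCP at [0.26, -0.541, 0.242] pointing down, gripper open.
Joint ranges: [-170.27, 170.27], [-57.76, 135], [12.27, 136.19], [-55.21, 235.2], [11.17, 155.16], [-170.74, 170.74]. Speed limits (degrees/s): [136.94, 136.94, 180, 180, 180, 180].

### API

Orientations are given as a 3x3 rotation matrix whose columns are the frame's x, y, z axes.
In Python, from rig import readout, snapshot, ctrl gives the robot as it stands. The module is installed in compiled form; this text tells all that it offers.
- The arm moves only by the tool apply_moves, never from a script. Its argument "increments" is a list of rows, each an object with "twist": the turn, a rotation vector about the world's x, y, z in units of 6 degrees (1.0 is 6 degrees), a list of three; "slide": the shift along the world's x, y, z in units of 25 mm (1.0 is 25 mm), a list of three; "gripper": the finger opening in mm, from 0 to 87.8. A call has 1 to 12 rows; each row shifts and turns the commanded pose from where the row before left it; what a row does not reach is not made up. A row lasts 1/10 s, in which the tool goes at most 50 mm and 8.59 degrees, less where a joint would pass 70% of its speed; a pose out of reach is approached as far as the arm can. A call is refused whole if a number of a shift passes 1 or a number of a turn 1, either way. A call with a gripper value outside its range is refused whole. The fingers move at their own pace and stop on an object; the grip force is fixed at half the most. Time passes only in rows, so rows that do not move let the fingers close. It gives the time, the measured TCP pose, the force and the opening at its end, in the units of the state.
- readout.state(): the state, without advancing time (a new reading comes with each control period).
- snapshot(name): name is "side" or "top"; returns a dict with "pixels" (420x560x3 uint8, red, green, blue), "mtx" (3x3 intrinsics, pixels), "distortion" ([k1, k2, p1, p2, k3] as OpenCV has them; the pictures are not rectified), "R" (3x3) and "t" (3): a world point X has camera coordinates R X + t. Camera axes: x right, y down, z forward; pixel columns grow to the right and rows downward; lengths in m; the calibration is good to about 2 mm. A picture is of the moment at which its call begins. There is no depth.
- ctrl.finish_job(): hands the job in, once; it reports no verdict.
The state is a dict: "time": time; "joints": joint angles; "joint_velocities": joint speeds; "joint_efforts": joint torques, N m; "tcp_pos": TCP position; "eef_rot": TCP orientation; "force": force on the tool from outside, world axes, zero at the start; "torque": the same for the moment, N m; "opening": opening from 0.0 (shut) to 1.0 (fully open).
Only numpy, scipy, OpenCV 4.12 (cv2) and the standard library are available. Lean on these libraries where they do the work, as an engineer would, in place of code of your own. Each camera call takes 0.05 s, during which the arm holds its last target.

## Working session

There is one attempt and no reset: what is moved stays moved. The work goes in short steps, Python scripts to look and compute and a tool call to move; the robot and the scene stay as the last step left them, time stands still between calls to the robot, and variables do not carry over. Pictures are saved under pics/ and viewed, and the job is handed in when it is done.

Besides the shell and the picture viewer there is one more tool, called after "Call:" by a JSON object that holds its "api" and its "payload". apply_moves: Moves the arm, as the interface text tells. Its arguments: {"type":"object","properties":{"increments":{"type":"array"}},"required":["increments"]}

```bash
mkdir -p pics
cat > h.py <<'E'
import numpy as np,cv2,pickle
from rig import readout,snapshot,ctrl
def snap(n,tag):
    d=snapshot(n); pickle.dump(d,open(f'pics/{tag}.pkl','wb')); cv2.imwrite(f'pics/{tag}.png',cv2.cvtColor(np.asarray(d['pixels']),cv2.COLOR_RGB2BGR)); return d
def load(tag): return pickle.load(open(f'pics/{tag}.pkl','rb'))
def ray(d,uv):
    p=cv2.undistortPoints(np.array([[uv]],float),np.array(d['mtx'],float),np.array(d['distortion'],float))[0,0]
    R=np.array(d['R']);t=np.array(d['t']).ravel()
    return -R.T@t, R.T@np.array([p[0],p[1],1.])
def onz(d,uv,z):
    c,v=ray(d,uv); return c+v*(z-c[2])/v[2]
def proj(d,X):
    R=np.array(d['R'],float);t=np.array(d['t'],float).ravel()
    return cv2.projectPoints(np.array(X,float).reshape(-1,1,3),cv2.Rodrigues(R)[0],t,np.array(d['mtx'],float),np.array(d['distortion'],float))[0][:,0]
def crop(tag,u0,v0,u1,v1,s,out):
    im=cv2.imread(f'pics/{tag}.png')[v0:v1,u0:u1]; cv2.imwrite(f'pics/{out}.png',cv2.resize(im,None,fx=s,fy=s,interpolation=cv2.INTER_CUBIC))
E
python3 - <<'E'
from h import *
for n in('side','top'):
    d=snap(n,n+'0'); print(n,ray(d,(280,210)))
s=readout.state();print(s)
E
```

```text
side (array([0.09230235, 0.93036793, 0.87726554]), array([ 0.37734776, -0.73564055, -0.56263007]))
top (array([ 0.34046168, -0.08869182,  1.27689681]), array([ 0.20428373, -0.00876116, -0.97893948]))
{'time': 0.1, 'joints': array([-7.09373793e+01,  2.05948364e+01,  8.65906023e+01, -3.36178509e-04,
        7.29088897e+01, -6.59367922e+00]), 'joint_velocities': array([-0.0777012 , -0.01416882, -0.1419561 ,  0.01956242, -0.01266457,
       -0.01018136]), 'joint_efforts': array([ 3.39357503e-04, -5.16356850e+01, -2.71406829e+01,  6.76478469e-02,
        2.76307709e-02, -3.38281825e-05]), 'tcp_pos': array([ 0.25959531, -0.54029693,  0.24089745]), 'eef_rot': array([[-9.01406817e-01, -5.42997866e-04,  4.32972812e-01],
       [-4.32973114e-01,  1.55422731e-03, -9.01405495e-01],
       [-1.83476908e-04, -9.99998645e-01, -1.63609457e-03]]), 'force': array([ 0.02971908,  0.33231148, -0.15746326]), 'torque': array([ 0.0171935 , -0.020005  ,  0.00919678]), 'opening': 1.0021446922755437}
```

View pics/side0.png

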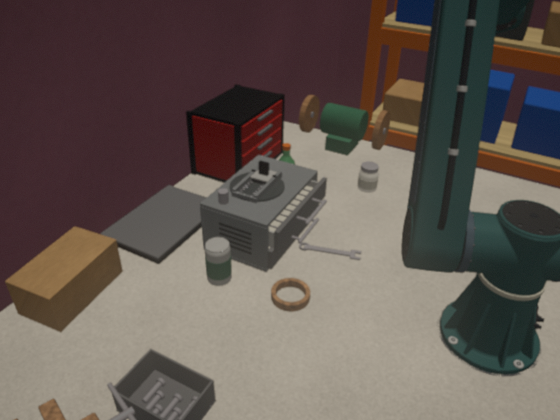

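View pics/top0.png

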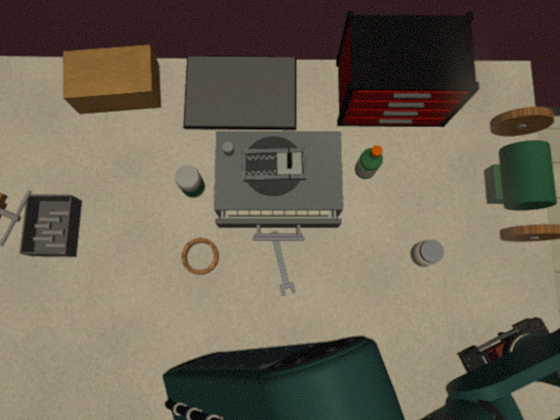

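Run:
```python
from h import *
crop('top0',200,115,360,245,5,'c1'); crop('side0',190,140,340,265,5,'c2')
```

```text
(no output)
```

View pics/c1.png

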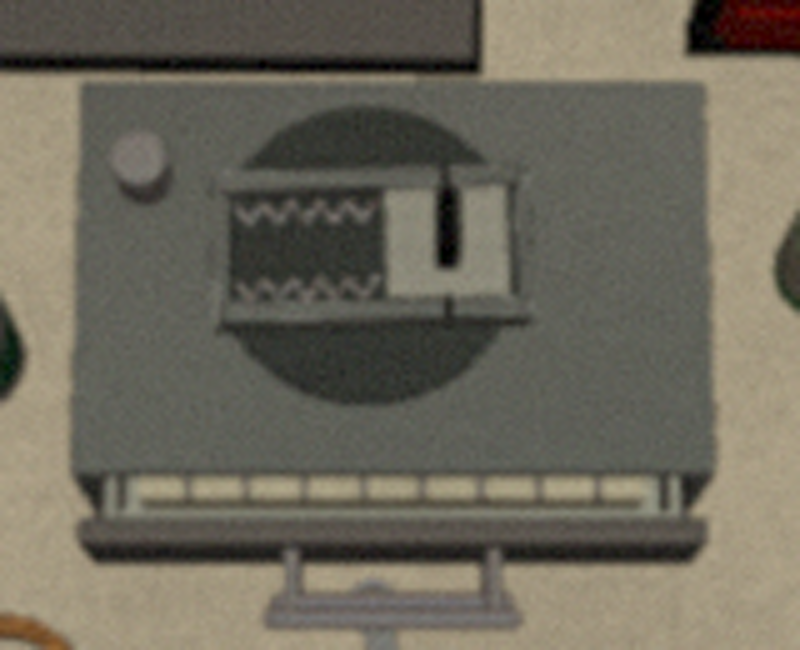

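View pics/c2.png

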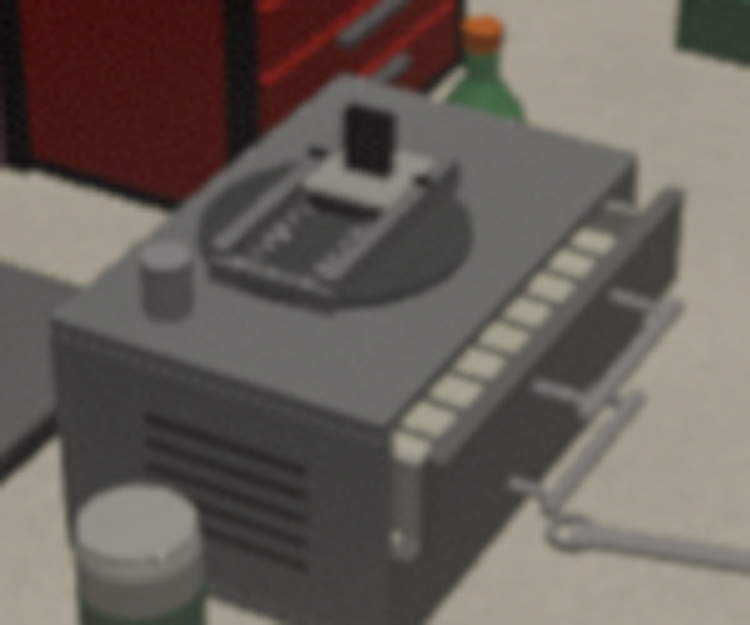

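Run:
```python
from h import *
d=load('top0');e=load('side0')
f=lambda u,v:(200+u/5-.4,115+v/5-.4)
g=lambda u,v:(190+u/5-.4,140+v/5-.4)
print('top corners')
for p in [(82,84),(707,84),(72,472),(714,472)]: print(onz(d,f(*p),.16))
print('side corners')
for p in [(345,75),(635,155),(388,428),(55,320)]: print(onz(e,g(*p),.16))
print('handle top');
for p in [(268,610),(520,610)]: print(onz(d,f(*p),.128))
print('handle side')
for p in [(590,402),(675,308)]: print(onz(e,g(*p),.128))
print('tab top')
for p in [(449,180),(447,262)]: print(onz(d,f(*p),.221))
print('tab side top corners')
for p in [(349,106),(395,114)]: print(onz(e,g(*p),.221))
print('rails')
for p in [(222,183),(520,172),(222,320),(525,316)]: print(onz(d,f(*p),.182))
print('marks z.187')
for p in [(446,175),(449,308)]: print(onz(d,f(*p),.187))
print('flange centre');print(onz(d,f(368,255),.166))
print('socket',onz(d,f(139,157),.196))
for n,p,z in [('can',(188,175),.115),('bottle',(377,151),.17),('tape',(200,256),.024),('jar',(429,249),.09),('wr',(276,237),.01),('wr2',(288,290),.01)]: print(n,onz(d,p,z))
```

```text
top corners
[0.77709815 0.06653622 0.16      ]
[ 0.78037385 -0.25297861  0.16      ]
[0.57439425 0.06406589 0.16      ]
[ 0.57762474 -0.25252999  0.16      ]
side corners
[ 0.7781164 -0.2482029  0.16     ]
[ 0.57679404 -0.24751642  0.16      ]
[0.56937353 0.06839912 0.16      ]
[0.77144907 0.07156375 0.16      ]
handle top
[ 0.51146215 -0.03238107  0.128     ]
[ 0.51274827 -0.15863091  0.128     ]
handle side
[ 0.50860621 -0.04419242  0.128     ]
[ 0.50605023 -0.15142036  0.128     ]
tab top
[ 0.7064069  -0.11950479  0.221     ]
[ 0.66545979 -0.11870919  0.221     ]
tab side top corners
[ 0.69901042 -0.11669197  0.221     ]
[ 0.67197734 -0.12159059  0.221     ]
rails
[ 0.71719228 -0.00790532  0.182     ]
[ 0.72445457 -0.15592702  0.182     ]
[ 0.64668969 -0.00959728  0.182     ]
[ 0.65024556 -0.15819182  0.182     ]
marks z.187
[ 0.72077261 -0.11900267  0.187     ]
[ 0.65250862 -0.12074568  0.187     ]
flange centre
[ 0.68563586 -0.08071059  0.166     ]
socket [0.72534861 0.03216138 0.196     ]
can [0.67361246 0.14129396 0.115     ]
bottle [ 0.72516793 -0.3407805   0.17      ]
tape [0.47254336 0.11559183 0.024     ]
jar [ 0.48970795 -0.48289334  0.09      ]
wr [ 0.5285481  -0.08958646  0.01      ]
wr2 [ 0.38477248 -0.12333628  0.01      ]
```

Call:
{"api": "apply_moves", "payload": {"increments": [{"twist":[0,0,0.6],"slide":[0.55,0.98,0.1],"gripper":28},{"twist":[0,0,0.6],"slide":[0.55,0.98,0.1],"gripper":28},{"twist":[0,0,0.6],"slide":[0.55,0.98,0.1],"gripper":28},{"twist":[0,0,0.6],"slide":[0.55,0.98,0.1],"gripper":28},{"twist":[0,0,0.6],"slide":[0.55,0.98,0],"gripper":28},{"twist":[0,0,0.6],"slide":[0.55,0.98,0],"gripper":28},{"twist":[0,0,0.6],"slide":[0.55,0.98,0],"gripper":28},{"twist":[0,0,0.6],"slide":[0.55,0.98,0],"gripper":28},{"twist":[0,0,0.6],"slide":[0.55,0.98,0],"gripper":28},{"twist":[0,0,0.6],"slide":[0.55,0.98,0],"gripper":28},{"twist":[0,0,0.6],"slide":[0.55,0.98,0],"gripper":28},{"twist":[0,0,0.6],"slide":[0.55,0.98,0],"gripper":28}]}}

```text
time: 1.3
tcp_pos: [0.425, -0.2456, 0.2513]
eef_rot: [[-0.358, -0.001, 0.934], [-0.934, 0.0, -0.358], [-0.0, -1.0, -0.001]]
force: [0.4, 0.0, 0.8]
opening: 0.32
```

Call:
{"api": "apply_moves", "payload": {"increments": [{"twist":[0,0,0.6],"slide":[0.55,0.98,0],"gripper":28},{"twist":[0,0,0.6],"slide":[0.55,0.98,0],"gripper":28},{"twist":[0,0,0.6],"slide":[0.55,0.98,0],"gripper":28},{"twist":[0,0,0.6],"slide":[0.55,0.98,0],"gripper":28},{"twist":[0,0,0.6],"slide":[0.55,0.98,0],"gripper":28},{"twist":[0,0,0.6],"slide":[0.55,0.98,0],"gripper":28},{"twist":[0,0,0],"slide":[0,0,0],"gripper":28},{"twist":[0,0,0],"slide":[0,0,0],"gripper":28}]}}

```text
time: 2.1
tcp_pos: [0.507, -0.0995, 0.2513]
eef_rot: [[0.009, -0.001, 1.0], [-1.0, -0.0, 0.009], [0.0, -1.0, -0.001]]
force: [-0.2, -1.4, -0.8]
opening: 0.322
```

Call:
{"api": "apply_moves", "payload": {"increments": [{"twist":[0,0,0],"slide":[0.12,0,-1],"gripper":28},{"twist":[0,0,0],"slide":[0,0,-1],"gripper":28},{"twist":[0,0,0],"slide":[0,0,-1],"gripper":28},{"twist":[0,0,0],"slide":[0,0,-0.6],"gripper":28},{"twist":[0,0,0],"slide":[0,0,0],"gripper":28}]}}

```text
time: 2.6
tcp_pos: [0.5079, -0.1003, 0.1595]
eef_rot: [[0.006, -0.005, 1.0], [-1.0, 0.001, 0.006], [-0.001, -1.0, -0.005]]
force: [-0.8, 0.1, 0.2]
opening: 0.317
```

Run:
```python
from h import *
snap('side','s1');snap('top','t1')
crop('s1',230,120,360,260,5,'c3'); crop('t1',200,115,360,245,5,'c4')
```

```text
(no output)
```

View pics/c3.png

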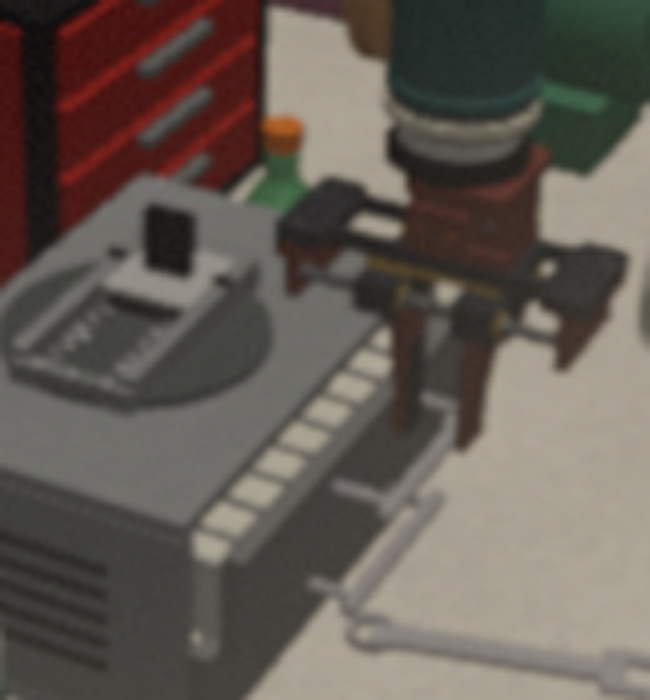

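View pics/c4.png

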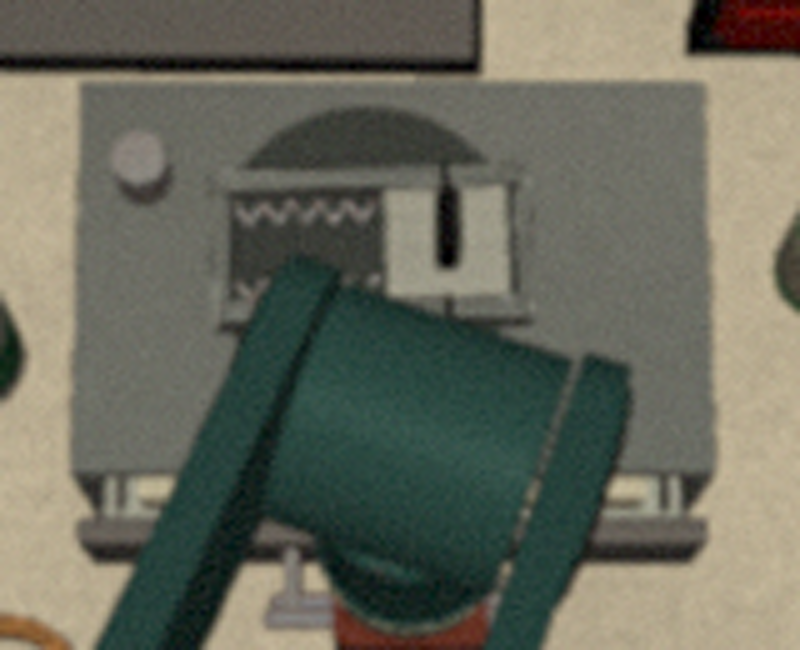

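Run:
```python
from h import *
e=load('s1')
for X in [(.51,-.1,.128),(.508,-.1,.141),(.494,-.1,.141),(.522,-.1,.141),(.51,-.036,.128),(.51,-.156,.128)]: print(X,(proj(e,X)[0]-[230,120]+.4)*5)
```

```text
(0.51, -0.1, 0.128) [431.00095529 450.30843934]
(0.508, -0.1, 0.141) [435.82352473 431.71570229]
(0.494, -0.1, 0.141) [459.17776003 438.83540118]
(0.522, -0.1, 0.141) [412.64799454 424.65140865]
(0.51, -0.036, 0.128) [381.04117153 508.9997261 ]
(0.51, -0.156, 0.128) [471.86432304 402.27280632]
```

Call:
{"api": "apply_moves", "payload": {"increments": [{"twist":[0,0,0],"slide":[0.04,0,-0.6],"gripper":28},{"twist":[0,0,0],"slide":[0,0,-0.6],"gripper":28},{"twist":[0,0,0],"slide":[0,0,0],"gripper":28}]}}

```text
time: 3.0
tcp_pos: [0.5107, -0.1001, 0.1314]
eef_rot: [[0.007, -0.001, 1.0], [-1.0, 0.0, 0.007], [-0.0, -1.0, -0.001]]
force: [-1.1, -0.0, -0.6]
opening: 0.318
```

Call:
{"api": "apply_moves", "payload": {"increments": [{"twist":[0,0,0],"slide":[0,0,0],"gripper":4},{"twist":[0,0,0],"slide":[0,0,0],"gripper":4},{"twist":[0,0,0],"slide":[0,0,0],"gripper":4},{"twist":[0,0,0],"slide":[0,0,0],"gripper":4}]}}

```text
time: 3.4
tcp_pos: [0.5116, -0.1001, 0.1326]
eef_rot: [[0.008, 0.001, 1.0], [-1.0, -0.001, 0.008], [0.001, -1.0, 0.001]]
force: [-2.7, -0.8, 6.1]
opening: 0.119
```

Call:
{"api": "apply_moves", "payload": {"increments": [{"twist":[0,0,0],"slide":[-0.3,0,0],"gripper":4},{"twist":[0,0,0],"slide":[-0.4,-0.01,0],"gripper":4},{"twist":[0,0,0],"slide":[-0.4,-0.01,0],"gripper":4},{"twist":[0,0,0],"slide":[-0.4,0,0],"gripper":4},{"twist":[0,0,0],"slide":[-0.3,-0.01,0],"gripper":4}]}}

```text
time: 3.9
tcp_pos: [0.4664, -0.1006, 0.1325]
eef_rot: [[0.008, 0.003, 1.0], [-1.0, -0.0, 0.008], [0.0, -1.0, 0.003]]
force: [2.7, 2.4, 6.4]
opening: 0.12
```

Call:
{"api": "apply_moves", "payload": {"increments": [{"twist":[0,0,0],"slide":[-0.1,0,0],"gripper":4},{"twist":[0,0,0],"slide":[-0.1,0,0],"gripper":4},{"twist":[0,0,0],"slide":[-0.1,0,0],"gripper":4}]}}

```text
time: 4.2
tcp_pos: [0.4593, -0.1007, 0.1325]
eef_rot: [[0.008, 0.003, 1.0], [-1.0, -0.0, 0.008], [0.0, -1.0, 0.003]]
force: [2.3, 1.6, 8.1]
opening: 0.112
```

Call:
{"api": "apply_moves", "payload": {"increments": [{"twist":[0,0,0],"slide":[-0.1,0,0],"gripper":4},{"twist":[0,0,0],"slide":[-0.1,0,0],"gripper":4}]}}

```text
time: 4.4
tcp_pos: [0.4544, -0.1007, 0.1325]
eef_rot: [[0.008, 0.003, 1.0], [-1.0, -0.0, 0.008], [0.0, -1.0, 0.003]]
force: [2.1, 1.9, 6.6]
opening: 0.114
```

Call:
{"api": "apply_moves", "payload": {"increments": [{"twist":[0,0,0],"slide":[-0.1,0,0],"gripper":4},{"twist":[0,0,0],"slide":[-0.1,0,0],"gripper":4}]}}

```text
time: 4.6
tcp_pos: [0.4494, -0.1008, 0.1325]
eef_rot: [[0.008, 0.003, 1.0], [-1.0, -0.001, 0.008], [0.001, -1.0, 0.003]]
force: [1.9, 1.0, 7.2]
opening: 0.116
```

Call:
{"api": "apply_moves", "payload": {"increments": [{"twist":[0,0,0],"slide":[-0.1,0,0],"gripper":4},{"twist":[0,0,0],"slide":[0,0,0],"gripper":4}]}}

```text
time: 4.8
tcp_pos: [0.4465, -0.1008, 0.1325]
eef_rot: [[0.008, 0.002, 1.0], [-1.0, -0.001, 0.008], [0.001, -1.0, 0.002]]
force: [0.3, -0.0, 8.7]
opening: 0.115
```

Call:
{"api": "apply_moves", "payload": {"increments": [{"twist":[0,0,0],"slide":[-0.1,0,0],"gripper":4},{"twist":[0,0,0],"slide":[-0.1,0,0],"gripper":4}]}}

```text
time: 5.0
tcp_pos: [0.4458, -0.1009, 0.1326]
eef_rot: [[0.006, 0.01, 1.0], [-1.0, -0.001, 0.006], [0.001, -1.0, 0.01]]
force: [18.1, 6.5, -10.3]
opening: 0.115
```

Run:
```python
from h import *
print(readout.state()['force'])
snap('side','s2');crop('s2',210,120,370,280,5,'c5')
```

```text
[ 18.1054606    6.53712048 -10.28235264]
```

View pics/c5.png

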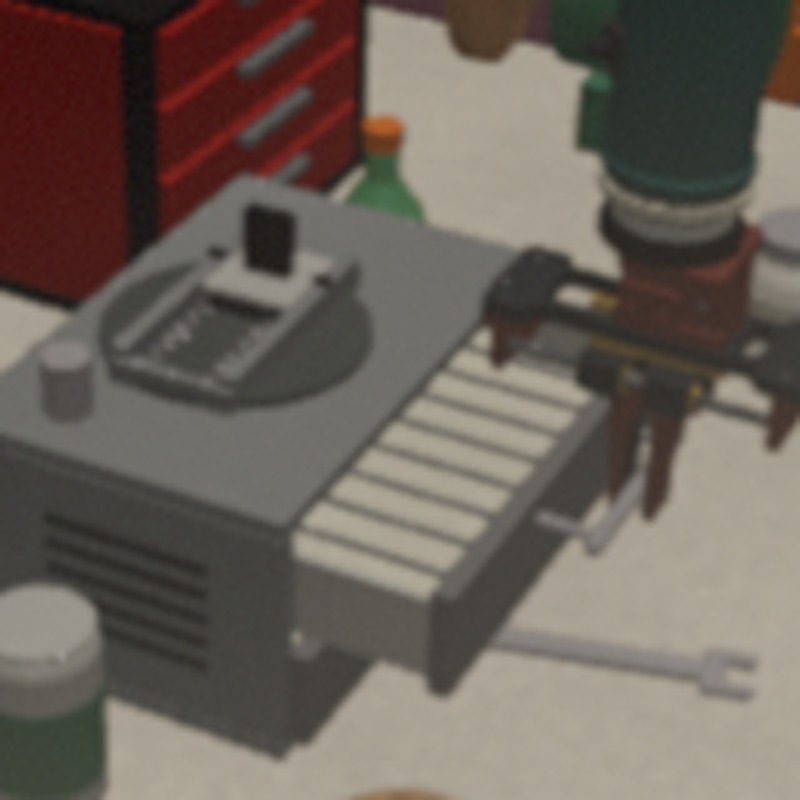

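Call:
{"api": "apply_moves", "payload": {"increments": [{"twist":[0,0,0],"slide":[0,0,0],"gripper":4},{"twist":[0,0,0],"slide":[0,0,0],"gripper":4},{"twist":[0,0,0],"slide":[0,0,0],"gripper":4},{"twist":[0,0,0],"slide":[0.12,0,0],"gripper":4},{"twist":[0,0,0],"slide":[0,0,0],"gripper":26},{"twist":[0,0,0],"slide":[0,0,0],"gripper":26},{"twist":[0,0,0],"slide":[0,0,0],"gripper":26}]}}

```text
time: 5.75
tcp_pos: [0.443, -0.1003, 0.1312]
eef_rot: [[0.008, -0.002, 1.0], [-1.0, 0.0, 0.008], [-0.001, -1.0, -0.002]]
force: [0.0, 0.2, 0.2]
opening: 0.29
```

Call:
{"api": "apply_moves", "payload": {"increments": [{"twist":[0,0,0],"slide":[0,0,0.5],"gripper":26},{"twist":[0,0,0],"slide":[0,0,0.9],"gripper":26},{"twist":[0,0,0],"slide":[0,0,1],"gripper":26},{"twist":[0,0,0],"slide":[0,0,1],"gripper":26},{"twist":[0,0,0],"slide":[0,0,1],"gripper":26},{"twist":[0,0,0],"slide":[0,0,1],"gripper":26},{"twist":[0,0,0],"slide":[0,0,1],"gripper":26},{"twist":[0,0,0],"slide":[0,0,0],"gripper":50}]}}

```text
time: 6.55
tcp_pos: [0.4455, -0.1012, 0.2943]
eef_rot: [[0.008, 0.005, 1.0], [-1.0, -0.002, 0.008], [0.002, -1.0, 0.005]]
force: [-0.4, -1.1, 0.5]
opening: 0.349
```

Call:
{"api": "apply_moves", "payload": {"increments": [{"twist":[0,0,-0.98],"slide":[0.65,-0.05,0],"gripper":50},{"twist":[0,0,-0.98],"slide":[0.65,-0.05,0],"gripper":50},{"twist":[0,0,-0.98],"slide":[0.65,-0.05,0],"gripper":50},{"twist":[0,0,-0.98],"slide":[0.65,-0.05,0],"gripper":50},{"twist":[0,0,-0.98],"slide":[0.65,-0.05,0],"gripper":50},{"twist":[0,0,-0.98],"slide":[0.65,-0.05,0],"gripper":50},{"twist":[0,0,-0.98],"slide":[0.65,-0.05,0],"gripper":50},{"twist":[0,0,-0.98],"slide":[0.65,-0.05,0],"gripper":50},{"twist":[0,0,-0.98],"slide":[0.65,-0.05,0],"gripper":50},{"twist":[0,0,-0.98],"slide":[0.65,-0.05,0],"gripper":50},{"twist":[0,0,-0.98],"slide":[0.65,-0.05,0],"gripper":50},{"twist":[0,0,-0.98],"slide":[0.65,-0.05,0],"gripper":50}]}}

```text
time: 7.75
tcp_pos: [0.6388, -0.1154, 0.2895]
eef_rot: [[-0.942, -0.003, 0.336], [-0.336, 0.001, -0.942], [0.003, -1.0, -0.002]]
force: [-0.4, 0.1, 0.2]
opening: 0.571
```

Call:
{"api": "apply_moves", "payload": {"increments": [{"twist":[0,0,-0.98],"slide":[0.65,-0.05,0],"gripper":50},{"twist":[0,0,-0.98],"slide":[0.65,-0.05,0],"gripper":50},{"twist":[0,0,-0.98],"slide":[0.6,-0.05,0],"gripper":50},{"twist":[0,0,0],"slide":[0,0,0],"gripper":50},{"twist":[0,0,0],"slide":[0,0,0],"gripper":50}]}}

```text
time: 8.25
tcp_pos: [0.6857, -0.1192, 0.2899]
eef_rot: [[-0.999, -0.003, 0.042], [-0.042, 0.001, -0.999], [0.003, -1.0, -0.001]]
force: [-0.4, -0.4, 0.2]
opening: 0.569
```

Run:
```python
from h import *
snap('side','s3');crop('s3',200,100,360,260,5,'c6')
e=load('s3')
s=readout.state();print(s['joints'])
```

```text
[-1.55392916e+01  2.67256450e+01  6.96390457e+01 -6.14274535e-04
  8.37833757e+01  7.20629305e+01]
```

View pics/c6.png

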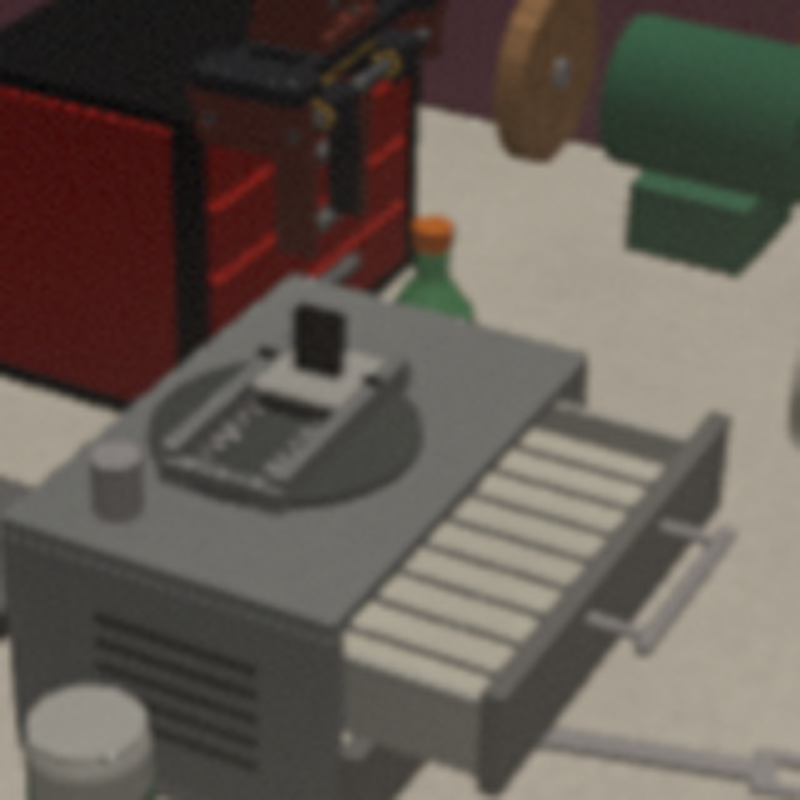

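Call:
{"api": "apply_moves", "payload": {"increments": [{"twist":[0,0,0],"slide":[0,0,-0.8],"gripper":50},{"twist":[0,0,0],"slide":[0,0,-0.8],"gripper":50},{"twist":[0,0,0],"slide":[0,0,-0.8],"gripper":50},{"twist":[0,0,0],"slide":[0,0,-0.5],"gripper":50},{"twist":[0,0,0],"slide":[0,0,-0.3],"gripper":50},{"twist":[0,0,0],"slide":[0,0,0],"gripper":50}]}}

```text
time: 8.9
tcp_pos: [0.6859, -0.1192, 0.2107]
eef_rot: [[-0.999, -0.002, 0.04], [-0.04, 0.001, -0.999], [0.002, -1.0, -0.001]]
force: [-0.0, -0.0, 0.1]
opening: 0.569
```

Run:
```python
from h import *
snap('side','s4');crop('s4',200,100,360,260,5,'c7')
print(readout.state()['force'])
```

```text
[-0.5780002   0.46189449 -0.02157235]
```

View pics/c7.png

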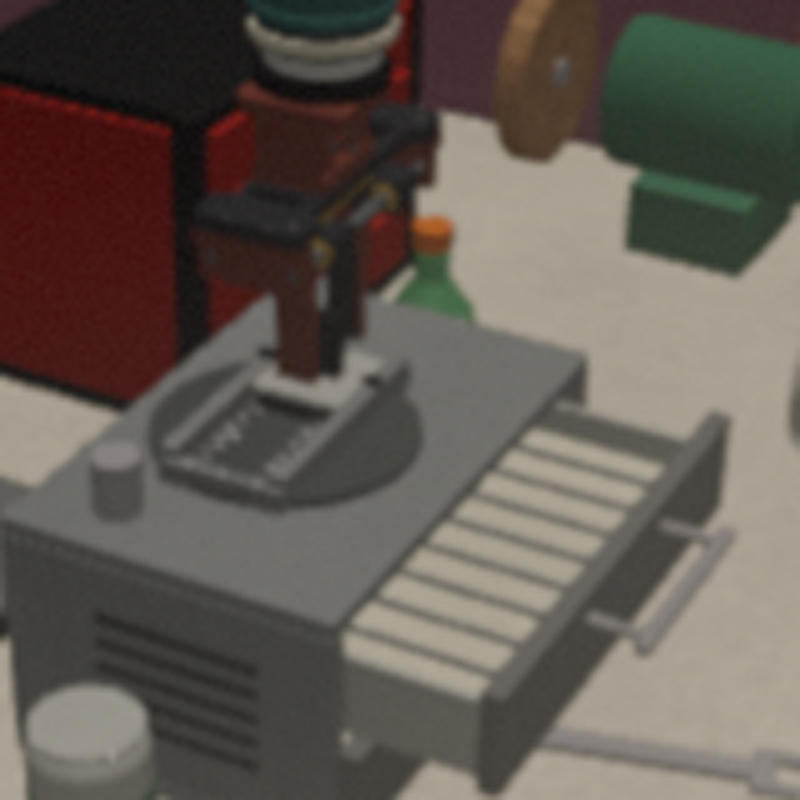

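Call:
{"api": "apply_moves", "payload": {"increments": [{"twist":[0,0,0],"slide":[0,0,0],"gripper":4},{"twist":[0,0,0],"slide":[0,0,0],"gripper":4},{"twist":[0,0,0],"slide":[0,0,0],"gripper":4},{"twist":[0,0,0],"slide":[0,0,0],"gripper":4},{"twist":[0,0,0],"slide":[0,0,0],"gripper":4},{"twist":[0,0,0],"slide":[0,0,0],"gripper":4},{"twist":[0,0,0],"slide":[0,0,0],"gripper":4}]}}

```text
time: 9.65
tcp_pos: [0.6869, -0.1195, 0.2118]
eef_rot: [[-0.999, 0.0, 0.039], [-0.039, -0.0, -0.999], [-0.0, -1.0, 0.0]]
force: [-0.8, -0.5, 2.0]
opening: 0.135
```

Call:
{"api": "apply_moves", "payload": {"increments": [{"twist":[0,0,0],"slide":[0,0.1,0],"gripper":4},{"twist":[0,0,0],"slide":[-0.01,0.2,0],"gripper":4},{"twist":[0,0,0],"slide":[-0.01,0.2,0],"gripper":4},{"twist":[0,0,0],"slide":[0,0.2,0],"gripper":4},{"twist":[0,0,0],"slide":[-0.01,0.2,0],"gripper":4},{"twist":[0,0,0],"slide":[-0.01,0.2,0],"gripper":4},{"twist":[0,0,0],"slide":[0,0.1,0],"gripper":4},{"twist":[0,0,0],"slide":[0,0,0],"gripper":4},{"twist":[0,0,0],"slide":[0,0,0],"gripper":4}]}}

```text
time: 10.55
tcp_pos: [0.6859, -0.0916, 0.2118]
eef_rot: [[-0.999, 0.0, 0.039], [-0.039, -0.004, -0.999], [-0.0, -1.0, 0.004]]
force: [-0.3, -8.0, -0.1]
opening: 0.136
```

Run:
```python
from h import *
snap('side','s5');crop('s5',220,140,320,240,8,'c8')
snap('top','t5');crop('t5',200,115,360,245,5,'c9')
s=readout.state();print(s['force'],s['tcp_pos'])
```

```text
[ 0.14773847 -7.97404327  0.93200201] [ 0.68596707 -0.09167764  0.21183231]
```

View pics/c8.png

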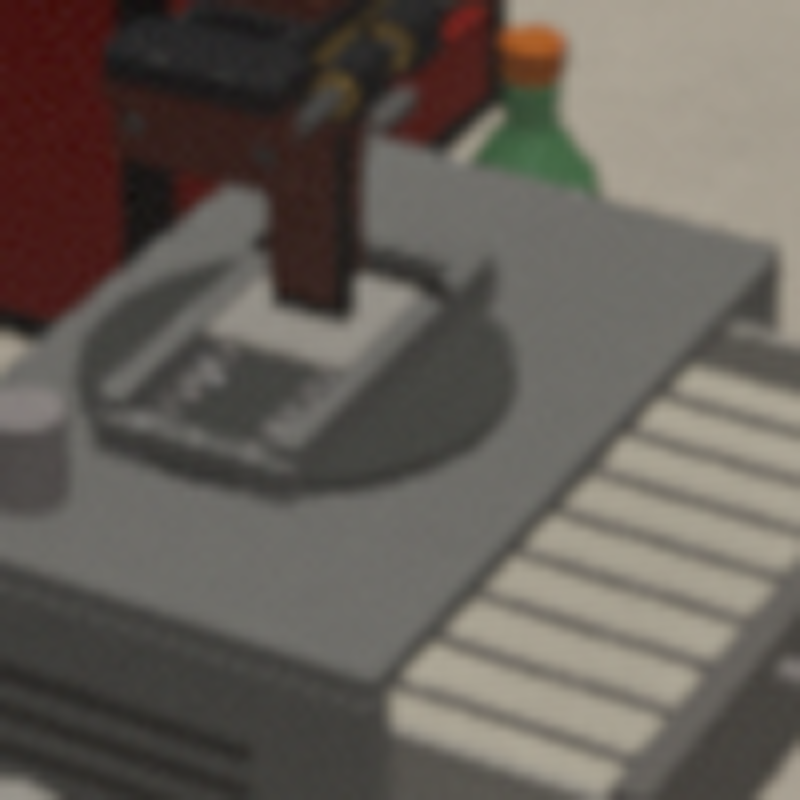

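View pics/c9.png

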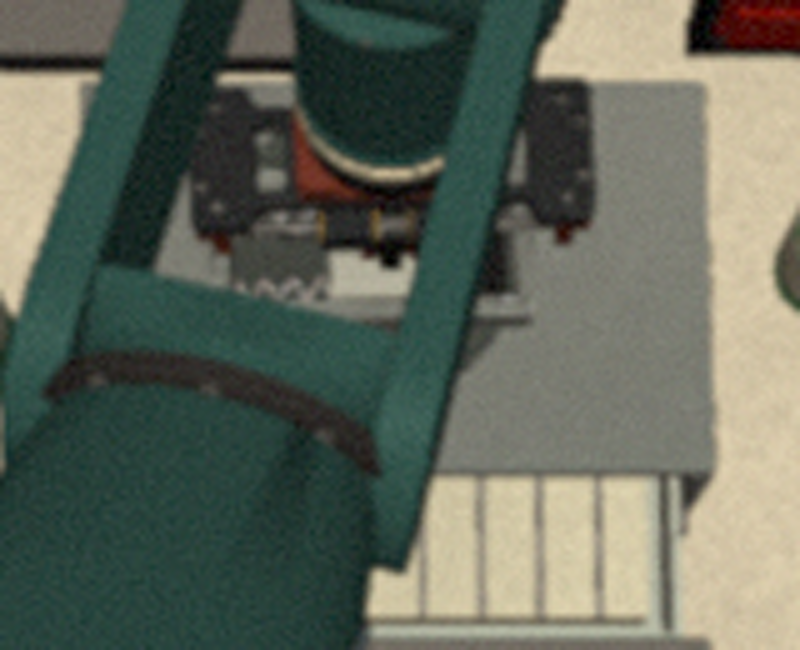

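Run:
```python
from h import *
f=lambda u,v:(200+u/5-.4,115+v/5-.4)
d=load('top0')
a=onz(d,f(385,285),.181);b=onz(d,f(329,285),.181);c=onz(d,f(510,280),.181)
print(a,b,b-a,a-c)
crop('t5',240,155,310,185,10,'ca');crop('top0',240,155,310,185,10,'cb')
for t in('top0','t5'):
    g=cv2.imread(f'pics/{t}.png',0); print(t,g[168:174,258:290].mean(0).round().astype(int))
```

```text
[ 0.66565753 -0.08935975  0.181     ] [ 0.6653743  -0.06178183  0.181     ] [-0.00028323  0.02757792  0.        ] [-0.00318733  0.06156154  0.        ]
top0 [ 69  70  66  60  66  70  71  68  66  59  65  66  70  66  62  69  75  69
  65  98 131 136 137 135 133 134 134 135 132 125 120 116]
t5 [ 91  92  85  79  88  92  92 112 146 171 173 172 171 173 172 174 173 170
 159 153 152 156 163 156 116  77  67  70  72  71  71  72]
```

Call:
{"api": "apply_moves", "payload": {"increments": [{"twist":[0,0,0],"slide":[0,0.08,0],"gripper":4},{"twist":[0,0,0],"slide":[0,0,0],"gripper":4},{"twist":[0,0,0],"slide":[0,0,0],"gripper":4},{"twist":[0,0,0],"slide":[0,0,0],"gripper":4},{"twist":[0,0,0],"slide":[0,0,0],"gripper":4},{"twist":[0,0,0],"slide":[0,0,0],"gripper":4}]}}

```text
time: 11.25
tcp_pos: [0.6859, -0.0898, 0.2118]
eef_rot: [[-0.999, 0.0, 0.039], [-0.039, -0.004, -0.999], [-0.0, -1.0, 0.004]]
force: [-0.7, -8.7, 0.8]
opening: 0.135
```

Run:
```python
from h import *
snap('top','t6'); snap('side','s6'); crop('s6',180,130,340,290,5,'cc')
g=cv2.imread('pics/t6.png',0); print(g[168:174,258:290].mean(0).round().astype(int))
s=readout.state();print(s['force'],s['tcp_pos'],s['opening'],s['time'])
```

```text
[ 91  92  85  77  87  90 104 136 171 175 172 172 172 174 173 173 171 159
 153 152 154 157 148 109  76  68  70  71  68  73  71  71]
[-0.35402955 -7.16376325 -0.01000415] [ 0.68587625 -0.08981693  0.21181031] 0.13318064168455762 11.35
```

View pics/s6.png

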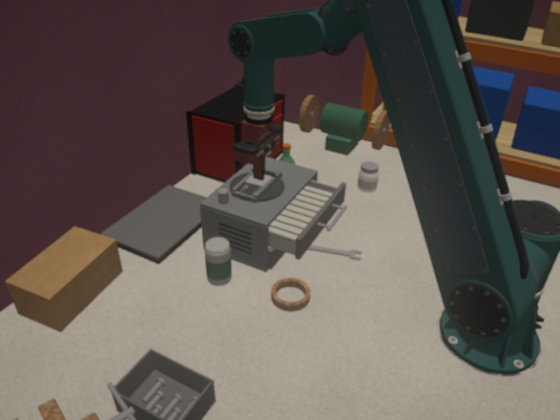

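View pics/t6.png

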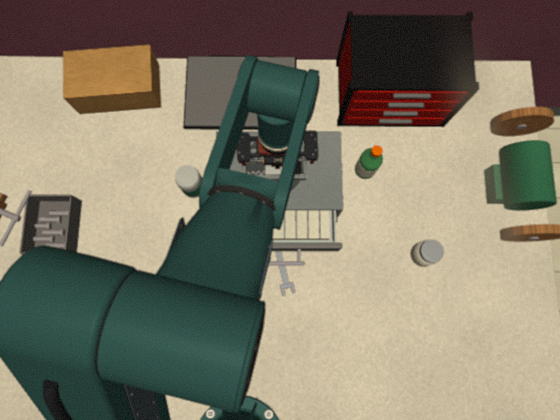

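Run:
```python
from h import *
e=load('s3')
for p in [(647,640),(728,540)]: print(onz(e,(200+p[0]/5-.4,100+p[1]/5-.4),.128))
print(abs(cv2.imread('pics/s3.png').astype(int)-cv2.imread('pics/s6.png'))[205:240,305:350].mean())
```

```text
[ 0.44513093 -0.0410365   0.128     ]
[ 0.44298028 -0.1503046   0.128     ]
0.6694179894179895
```

Run:
```python
from h import *
print(ctrl.finish_job())
s=readout.state();print(s['force'],s['tcp_pos'],s['opening'],s['time'])
```

```text
the job is handed in; nothing more can be done
None
the job is handed in; nothing more can be done
```

I pulled the upper drawer out to its stop and left it out. I then gripped the shutter's tab, slid the shutter half open, and handed the job in at about 11.4 s with the gripper still holding it. The hand-in gave no verdict.

- **Drawer:** The bar travelled about 65 mm and then stopped hard at about 18 N. After I let go, the side camera put the handle at x ≈ 0.444 m, against 0.446 m when it hit the stop. That part of the picture had not changed just before the hand-in.
- **Shutter:** The gripper moved 29.7 mm from the shut position. The plate's edge in the top picture moved about 12 px, which is also about 30 mm. I did not sight its edge directly against the ridges, because the arm and gripper partly hid them.
- **Holding force:** The wrist read 7.2 to 8.7 N, slightly below the 9 N the spring should give at half travel. The tab was gripped at an opening of about 12 mm.
- **Everything else:** The bystanders looked unmoved in the final pictures as far as they could be seen. I did not measure them, and the arm hid the tape and the socket from the top camera. The lower drawer was never touched, but its final position was not measured either.

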